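# Tamp the tipped core blocks level in their parts bin

## Robot

A 6-joint arm with a two-finger parallel gripper is mounted at the origin on a cart in front of the work surface, level with it; the furniture and walls round the work are solid. World frame = base frame: x ahead of the robot, y to its left, z up, the work surface at z = 0. Lengths are in mm, angles in rad, forces in N, time in s.
With the tool pointing down it reaches from about 275 to 1000 mm from the base axis. Payload 8.4 kg.
Tool frame: the origin (TCP) lies between the finger pads; the fingertips stand r.tips_ahead ahead of it and the grasp point (between the pads) lies 6 mm ahead of it (r.tips_ahead is the distance from the TCP to the fingertips, in mm); z points along the fingers, y is the line along which they close (so a half turn about z gives the same grasp; the last joint's range is limited). The gripper opens to 85 mm and grips with 20 to 120 N. Pads are 22 mm wide; open, the fingers measure 114 mm over their backs; the gripper's body (76 mm by 85 mm) begins 54 mm behind the grasp point. The pads swing forward as they close: fully open they stand 13 mm farther back than shut.
Start: joints at [-1.104, 0.353, 1.633, -0, 1.155, -0.002], TCP at [282.384, -557.573, 256.281] pointing down, gripper open.
Joint ranges: [-2.63, 2.63], [-0.92, 2.1], [0.06, 2.66], [-1.3, 4.44], [0, 2.69], [-3.02, 3.02]. Speed limits (rad/s): [2.22, 2.22, 2.79, 3.14, 3.14, 3.14].

## Interface

Orientations are given as [roll, pitch, yaw] about the fixed x, y, z axes, in that order (R = Rz(yaw) Ry(pitch) Rx(roll)).
In Python, from rig import r gives the robot as it stands.
- The arm moves only by the tool carry_out, never from a script. Its arguments are lists of equal length, an entry for each row: "delta_pos": the shift along the tool's x, y, z in m, a list of three; "rot": the turn, a rotation vector about the tool's x, y, z in degrees, a list of three. A call has 1 to 8 rows; each row is the pose to reach, as a shift and turn from the pose commanded when the call began, along the tool's axes at that moment; what a row does not reach only later rows make up. A row lasts 1/8 s, in which the tool goes at most 62.5 mm and 10.7 degrees, less where a joint would pass 70% of its speed; a pose out of reach is approached as far as the arm can. A call with a gripper value outside its range is refused whole. "claw" is the finger opening in m, from 0 to 0.0854, set as the call begins (left out, the last holds). The fingers move at their own pace and stop on an object; "grip_force" is the grip in N (left out, the last holds). Time passes only in rows, so rows that repeat a pose let the fingers close. It gives the time, the measured TCP pose, the force, the opening and the grip force at its end, in the units of the state.
- r.sense(): the state, without advancing time (a new reading comes with each control period).
- r.grab_frame(name): name is "scene" or "top" or "wrist"; returns the picture (480x640x3 uint8, blue, green, red); there is no depth.
- r.camera_info(name): a dict with "fx", "fy", "cx", "cy" (pixels), "pose" (4x4, takes a point from camera to world coordinates); the wrist camera has in their place "hand_eye" (4x4, takes a point from camera to tool coordinates, whose origin is the TCP and whose axes are the flange's). Camera axes: x right, y down, z forward; pixel columns grow to the right and rows downward; lengths in mm; the calibration is good to about 2 mm. A picture is of the moment at which its call begins: read the wrist's pose just before it. camera_info takes no time and is no camera call.
- r.sign_off(): hands the job in; it is judged then, once.
Trained networks look in the newest picture that a camera, given by its name, has taken for a name from the list of things; names that differ only in an ending like _2 or _b are one class to them, and where a whole thing is asked for, a point or a joint stands for the part that bears it (a point fixed in the world has none). Each returns a list of dicts, best first, with "p" (0 to 1); they miss things now and then, are a little off and sometimes report something else, mostly with a low value. They report only what shows in the picture. A call takes as long as a camera call. They do not tell look-alikes from the thing itself.
- r.recognise(thing, camera): "box" ([left, top, right, bottom] in pixels, round what is visible of it).
- r.cut_out(thing, camera): "mask" (480x640 bool, what is visible of it) and "box" ([left, top, right, bottom] in pixels, round what is visible of it).
The state is a dict: "clock": time; "qpos": joint angles; "qvel": joint speeds; "joint_efforts": joint torques, N m; "eef_pos": TCP position; "tcp_rot": TCP orientation; "contact_force": force on the tool from outside, world axes, zero at the start; "wrist_torque": the same for the moment, N m; "opening": opening from 0.0 (shut) to 1.0 (fully open); "grasp_force": force on a finger pad.
Only numpy, scipy, OpenCV 4.12 (cv2) and the standard library are available. Lean on these libraries where they do the work, as an engineer would, in place of code of your own. Each camera call takes 0.05 s, during which the arm holds its last target. There are 200 camera calls.

## Task

Three loose core blocks share one of the small parts bins; two of them lean up against its walls. Pick up the flat hand tamper by its wooden grip and press its plate down into that bin until the blocks all lie flat and level on the bin floor, without touching the tipped blocks with the gripper. Then stand the tamper upright on the bench again, clear of the bin, and let go.

Things in the scene. Friction and masses are not known exactly. Their poses are not given: they have to be found in the camera images.
- tamper_grip (a point): Grip point of the hand tamper: centre of its upright rectangular wooden grip, 85 mm above the underside of the plate. The grip is 36 mm along the point's x, 24 mm along y (pinch it here) and spans 46 to 112 mm above the underside. Below it a thin steel stem runs down to the flat aluminium plate, 106 mm along x, 46 mm along y, 10 mm thick, centred under the grip. 0.3 kg or so; it starts upright on the bench. z up; half a turn makes no difference.
- bin: The parts bin with the core blocks in it, the only one that holds dark blocks (the other bins hold small fittings or nothing): open plastic box 132 mm along its x, 70 mm along its y, 46 mm high, fixed to the bench. Clear inside 124 x 62 mm, inner floor 5 mm above the origin. Origin at the centre of its underside, z up. The tamper's plate fits in with its long side along the bin's x.
- block_1: Loose dark ferrite block, 28 x 44 x 18 mm (x, y, z), 0.1 kg, origin at the centre of its underside, z out of its grooved top. It stands about 38 mm from the bin's centre towards the bin's -x end, tipped about 29 degrees about the bin's x, its high end leaning on the +y wall, the highest corner about 42 mm above the bench. Pressed from above, its foot slides out and it lies flat, its top then 23 mm above the bench.
- block_2: The same block again, about 38 mm from the bin's centre towards the +x end, its high end leaning on the -y wall. A third such block already lies flat between the two, its top 23 mm above the bench.
Not all that is in view belongs to the job. What is shaped like the part that bears tamper_grip but turquoise is not meant.

How it is judged:
By the outcome, as a careful person would: the job done as asked, in the order asked, and still so for the second after the job is handed in, with the robot touching nothing.
It also fails if it takes over 38 s, if anything falls off the work surface, if the arm or the gripper's body presses on something with over 40 N, if the wrist force passes 120 N, or if a joint passes its speed limit or range.

## Working session

There is one attempt and no reset: what is moved stays moved. The work goes in short steps, Python scripts to look and compute and a tool call to move; the robot and the scene stay as the last step left them, time stands still between calls to the robot, and variables do not carry over. Pictures are saved under pics/ and viewed, at most 10 in all, crops included, and the job is handed in when it is done.

Besides the shell and the picture viewer there is one more tool, called after ">>>" in YAML: its name, and indented under it one key for each argument. carry_out: Moves the arm, as the interface text tells. Its arguments: {"type":"object","properties":{"delta_pos":{"type":"array","items":{"type":"array","items":{"type":"number"}}},"rot":{"type":"array","items":{"type":"array","items":{"type":"number"}}},"claw":{"type":"number"},"grip_force":{"type":"number"}},"required":["delta_pos","rot"]}

```bash
mkdir -p pics; python3 - <<'E'
from rig import r
import cv2,numpy as np
print(r.sense()['clock'],r.tips_ahead,r.sense()['eef_pos'],r.sense()['tcp_rot'])
a=r.grab_frame("scene");b=r.grab_frame("top")
cv2.imwrite("pics/s.png",a);cv2.imwrite("pics/t.png",b)
for c in("scene","top"):
  i=r.camera_info(c);print(c,i["fx"],i["cx"],i["cy"],np.round(i["pose"],3).tolist())
  for t in("tamper_grip","bin","block_1"):
    print(t,[(np.round(d["box"]).tolist(),round(d["p"],2)) for d in r.recognise(t,c)])
print(np.round(r.camera_info("wrist")["hand_eye"],3).tolist())
E
```

```text
0.0 25.0 [ 282.17005401 -557.17361617  255.54126848] [-3.14017085e+00  1.10620786e-05  4.68787419e-01]
scene 474.0907912498551 317.3377070393884 251.60424443582454 [[0.894, -0.287, 0.343, 134.69], [-0.447, -0.581, 0.68, -1117.355], [0.004, -0.761, -0.648, 824.384], [0.0, 0.0, 0.0, 1.0]]
tamper_grip [([362.0, 370.0, 385.0, 443.0], 0.72), ([283.0, 238.0, 327.0, 279.0], 0.71)]
bin [([260.0, 189.0, 290.0, 212.0], 0.92)]
block_1 []
top 587.7573246701338 315.2997807982832 239.00777424178693 [[-0.014, -0.986, 0.168, 320.721], [-1.0, 0.014, -0.004, -355.481], [0.002, -0.168, -0.986, 1354.323], [0.0, 0.0, 0.0, 1.0]]
tamper_grip [([278.0, 238.0, 309.0, 288.0], 0.92), ([455.0, 265.0, 500.0, 299.0], 0.69)]
bin [([135.0, 220.0, 190.0, 284.0], 0.68)]
block_1 [([138.0, 261.0, 162.0, 278.0], 0.67), ([278.0, 239.0, 308.0, 286.0], 0.62), ([160.0, 235.0, 177.0, 246.0], 0.47)]
[[-0.001, -0.945, -0.328, 84.124], [1.0, -0.001, 0.0, -0.572], [-0.001, -0.328, 0.945, -118.101], [0.0, 0.0, 0.0, 1.0]]
```

View pics/t.png

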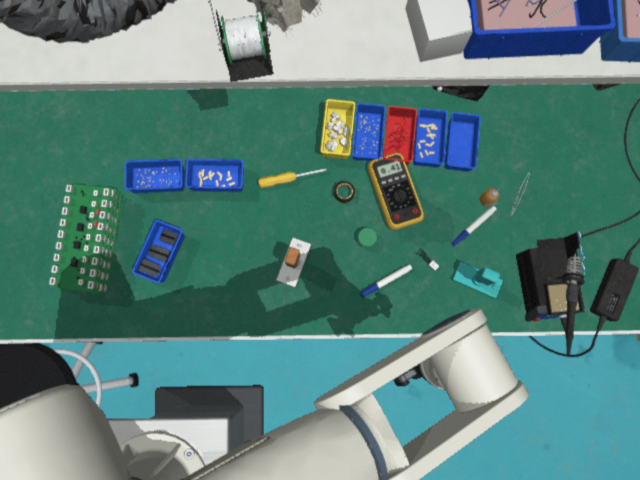

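View pics/s.png

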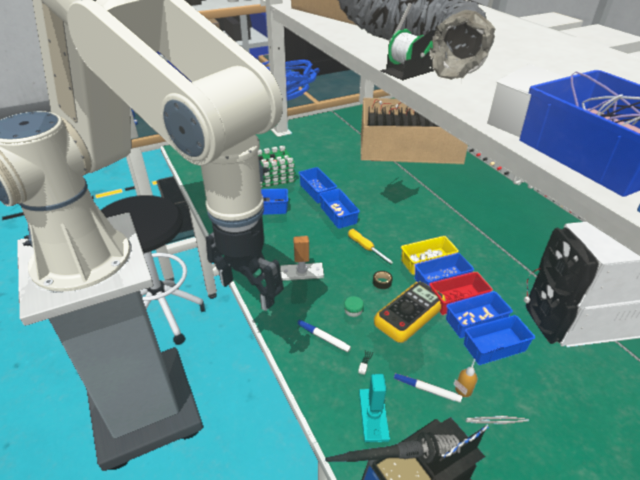

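The wooden-grip tamper is at top (292,261). The turquoise look-alike at (478,278) is not the one meant, since its grip isn't wooden. The bin holding three dark blocks is at top (158,250); the other bins hold fittings or nothing. I'll confirm this in a crop and measure.

```bash
cat > h.py <<'E'
from rig import r
import cv2,numpy as np
from scipy.spatial.transform import Rotation as R
def T():
  s=r.sense();M=np.eye(4);M[:3,:3]=R.from_euler('xyz',s['tcp_rot']).as_matrix();M[:3,3]=s['eef_pos'];return M
def ray(c,uv,z,P=None):
  i=r.camera_info(c)
  P=i["pose"] if P is None else P
  uv=np.atleast_2d(uv).astype(float)
  d=np.c_[(uv[:,0]-i["cx"])/i["fx"],(uv[:,1]-i["cy"])/i["fy"],np.ones(len(uv))]@P[:3,:3].T
  return P[:3,3]+d*((z-P[2,3])/d[:,2])[:,None]
def rect(c,mask,z,P=None):
  m=mask.astype(np.uint8);n,l,st,_=cv2.connectedComponentsWithStats(m)
  m=(l==1+np.argmax(st[1:,4])).astype(np.uint8)
  k=max(cv2.findContours(m,0,1)[0],key=cv2.contourArea)[:,0]
  w=ray(c,k,z,P)[:,:2].astype(np.float32)
  (x,y),(a,b),t=cv2.minAreaRect(w)
  if a<b:a,b,t=b,a,t+90
  return np.round([x,y,a,b,(t+90)%180-90],1)
E
python3 - <<'E'
from h import *
b=r.grab_frame("top");h=cv2.cvtColor(b,cv2.COLOR_BGR2HSV)
roi=np.zeros((480,640),bool);roi[215:290,125:190]=1
blue=((h[...,0]>100)&(h[...,0]<130)&(h[...,1]>120)&roi)
print("bin rim",rect("top",cv2.morphologyEx(blue.astype(np.uint8),3,np.ones((5,5))),46), blue.sum())
print("bin mid",rect("top",blue,23))
roi[:]=0;roi[232:292,268:318]=1
pl=((h[...,1]<60)&(h[...,2]>110)|((h[...,0]<20)&(h[...,1]>80)))&roi
gr=((h[...,0]<20)&(h[...,1]>80))&roi
print("plate",rect("top",pl,10),"grip",rect("top",gr,112), pl.sum(),gr.sum())
for t in("tamper_grip","bin"):
  for d in r.cut_out(t,"top")[:2]:print(t,d["box"],rect("top",d["mask"],10 if t[0]=='t' else 46))
cv2.imwrite("pics/c.png",cv2.resize(b[210:300,120:320],None,fx=4,fy=4,interpolation=2))
E
```

```text
bin rim [520.   -8.6 134.   79.4 -22.6] 1390
bin mid [523.5  -2.5 136.4  80.8 -22.6]
plate [ 497.  -310.1  108.3   47.8  -20.7] grip [ 493.6 -310.8   38.    25.8  -19.3] 890 204
tamper_grip [275.9, 239.7, 309.7, 291.2] [ 494.  -310.9  106.7   47.9  -20.8]
tamper_grip [454.5, 264.9, 498.1, 298.7] [ 452.9 -734.6  105.5   58.    65.6]
bin [134.4, 220.7, 187.3, 281.1] [518.1  -8.9 132.5  79.  -22.9]
```

View pics/c.png

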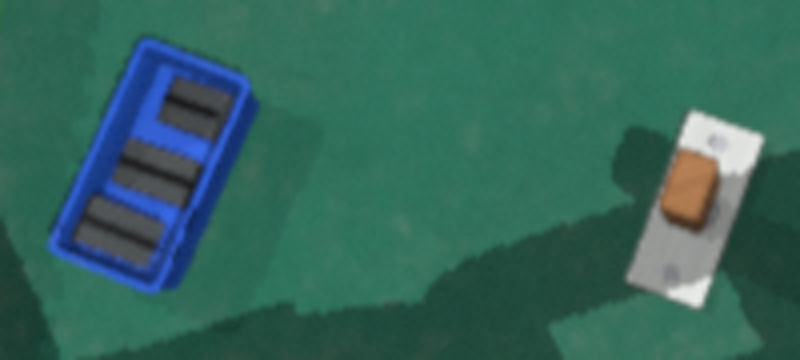

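The crop shows the wooden-grip tamper at about (292,257) and, in the left bin, three dark blocks with the outer two tipped. I'll fly over the tamper first.

>>> carry_out:
  delta_pos:
    - [0.302, -0.124, 0]
    - [0.302, -0.124, 0]
    - [0.302, -0.124, 0]
    - [0.302, -0.124, 0]
    - [0.302, -0.124, 0]
    - [0.302, -0.124, 0]
    - [0.302, -0.124, 0]
    - [0.302, -0.124, 0]
  rot:
    - [0, 0, 47.7]
    - [0, 0, 47.7]
    - [0, 0, 47.7]
    - [0, 0, 47.7]
    - [0, 0, 47.7]
    - [0, 0, 47.7]
    - [0, 0, 47.7]
    - [0, 0, 47.7]
  claw: 0.06

```text
clock: 1.55
eef_pos: [495.4, -311.0, 256.3]
tcp_rot: [3.141, 0.0, -0.363]
contact_force: [-0.2, -0.5, 0.0]
opening: 0.702
grasp_force: 0.0
```

```bash
cat > wr.py <<'E'
from h import *
def see():
  M=T();b=r.grab_frame("wrist")
  return b,M@r.camera_info("wrist")["hand_eye"],M
E
python3 - <<'E'
from wr import *
b,P,M=see();h=cv2.cvtColor(b,cv2.COLOR_BGR2HSV)
print(M.round(3).tolist(),r.sense()['qpos'])
cv2.imwrite("pics/w1.png",b)
gr=((h[...,0]<20)&(h[...,1]>80))
print("grip top",rect("wrist",gr,112,P))
for d in r.cut_out("tamper_grip","wrist")[:2]:print(d["p"],d["box"],rect("wrist",d["mask"],10,P))
E
```

```text
[[0.935, -0.355, -0.0, 495.392], [-0.355, -0.935, -0.0, -310.958], [-0.0, 0.0, -1.0, 256.264], [0.0, 0.0, 0.0, 1.0]] [-5.63584130e-01  2.91134452e-01  1.72143331e+00 -3.61873043e-04
  1.12908970e+00  1.37170514e+00]
grip top [ 502.8 -312.3   46.6   23.1  -21.8]
0.79 [298.1, 147.5, 343.5, 252.1] [ 494.7 -308.9  108.6   45.9  -21. ]
```

View pics/w1.png

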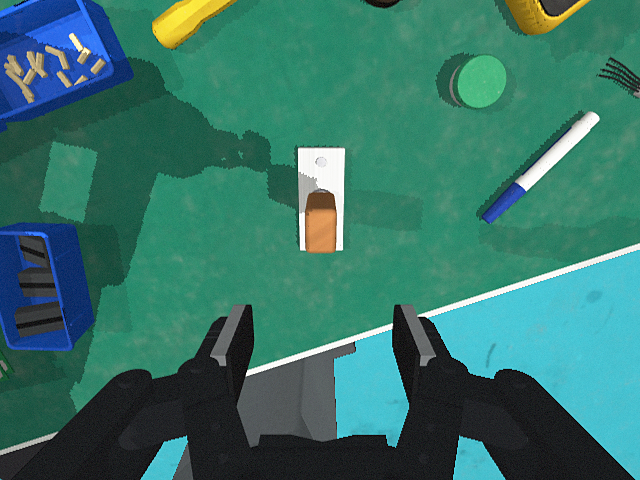

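The wooden tamper is centred at (321,200), square to the image, and the bin of dark blocks is at the left edge. I'll descend and grip it.

>>> carry_out:
  delta_pos:
    - [-0.0005, -0.0013, 0.06]
    - [-0.0005, -0.0013, 0.12]
    - [-0.0005, -0.0013, 0.15]
    - [-0.0005, -0.0013, 0.1653]
    - [-0.0005, -0.0013, 0.1653]
    - [-0.0005, -0.0013, 0.1653]
  rot:
    - [0, 0, 0.2]
    - [0, 0, 0.2]
    - [0, 0, 0.2]
    - [0, 0, 0.2]
    - [0, 0, 0.2]
    - [0, 0, 0.2]

```text
clock: 2.4
eef_pos: [496.5, -309.9, 92.4]
tcp_rot: [3.141, -0.002, -0.368]
contact_force: [-0.3, 0.5, -0.2]
opening: 0.699
grasp_force: 0.0
```

>>> carry_out:
  delta_pos:
    - [0, 0, 0]
    - [0, 0, 0]
    - [0, 0, 0]
    - [0, 0, 0]
    - [0, 0, 0]
    - [0, 0, 0]
  rot:
    - [0, 0, 0]
    - [0, 0, 0]
    - [0, 0, 0]
    - [0, 0, 0]
    - [0, 0, 0]
    - [0, 0, 0]
  claw: 0.01
  grip_force: 80

```text
clock: 3.15
eef_pos: [496.3, -309.5, 92.1]
tcp_rot: [3.141, -0.002, -0.367]
contact_force: [-0.8, 0.0, 6.8]
opening: 0.273
grasp_force: 79.6
```

>>> carry_out:
  delta_pos:
    - [0, 0, -0.04]
    - [0, 0, -0.1]
    - [-0.03, -0.05, -0.15]
    - [-0.06, -0.1, -0.16]
    - [-0.07, -0.15, -0.16]
    - [-0.07, -0.18, -0.16]
    - [-0.07, -0.18, -0.16]
    - [-0.07, -0.18, -0.16]
  rot:
    - [0, 0, 0]
    - [0, 0, 0]
    - [0, 0, 1]
    - [0, 0, 1.5]
    - [0, 0, 1.5]
    - [0, 0, 1.5]
    - [0, 0, 1.5]
    - [0, 0, 1.5]

```text
clock: 4.15
eef_pos: [494.7, -116.2, 250.8]
tcp_rot: [3.141, 0.001, -0.393]
contact_force: [0.0, -0.5, -2.2]
opening: 0.271
grasp_force: 80.3
```

```bash
python3 - <<'E'
from wr import *
b,P,M=see();h=cv2.cvtColor(b,cv2.COLOR_BGR2HSV)
print(M.round(3).tolist())
np.savez("v.npz",b=b,P=P,M=M)
cv2.imwrite("pics/w2.png",b)
for d in r.cut_out("bin","wrist")[:2]:print(d["p"],d["box"],rect("wrist",d["mask"],46,P))
for d in r.cut_out("tamper_grip","wrist")[:2]:print(d["p"],d["box"],rect("wrist",d["mask"],M[2,3]-90+10-1,P))
E
```

```text
[[0.924, -0.383, -0.001, 494.689], [-0.383, -0.924, -0.0, -116.197], [-0.001, 0.0, -1.0, 250.78], [0.0, 0.0, 0.0, 1.0]]
0.9 [150.2, 157.7, 247.6, 297.8] [519.3  -7.7 132.2  77.2 -22.7]
0.93 [278.9, 171.3, 365.6, 422.1] [ 464.7 -103.9  172.4   47.3  -22.5]
```

View pics/w2.png

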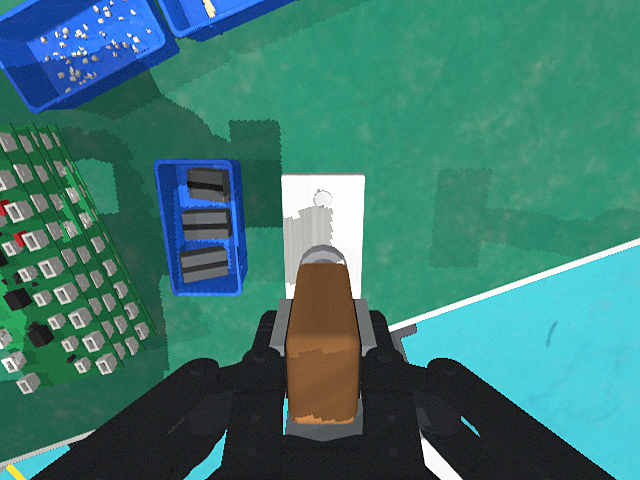

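The held plate's front edge is at (281–365,175), and the bin is at (155–247,158–297) with its right outer wall visible. I'll overlay the fitted rim and the predicted plate to check.

```bash
python3 - <<'E'
from wr import *
v=np.load("v.npz");b,P,M=v["b"].copy(),v["P"],v["M"];i=r.camera_info("wrist")
def proj(w):
  c=(np.c_[w,np.ones(len(w))]@np.linalg.inv(P).T)[:,:3]
  return np.c_[c[:,0]/c[:,2]*i["fx"]+i["cx"],c[:,1]/c[:,2]*i["fy"]+i["cy"]]
def box(x,y,z,a,w,l,col,img,s,o):
  a=np.radians(a);q=np.array([[l,w],[l,-w],[-l,-w],[-l,w]])/2@np.array([[np.cos(a),np.sin(a)],[-np.sin(a),np.cos(a)]])
  p=proj(np.c_[q+[x,y],np.full(4,z)]);print(p.round(1).tolist())
  cv2.polylines(img,[((p-o)*s).astype(np.int32)],True,col,1)
s=4;o=np.array([140,145])
img=cv2.resize(b[145:305,140:340],None,fx=s,fy=s,interpolation=2)[:600]
box(520.7,-4.4,46,-22.7,70,132,(0,255,255),img,s,o)
box(520.7,-4.4,0,-22.7,70,132,(0,0,255),img,s,o)
yaw=np.degrees(np.arctan2(M[1,0],M[0,0]));print(yaw)
box(M[0,3],M[1,3],M[2,3]-91+10,yaw,46,106,(0,255,0),img,s,o)
cv2.imwrite("pics/o.png",img)
E
```

```text
[[150.9, 158.9], [232.0, 159.1], [242.6, 296.0], [171.3, 295.9]]
[[171.6, 153.5], [242.9, 153.6], [251.2, 276.4], [187.5, 276.3]]
-22.504837245392025
[[279.7, 174.6], [364.9, 174.5], [358.8, 342.2], [286.3, 342.3]]
```

View pics/o.png

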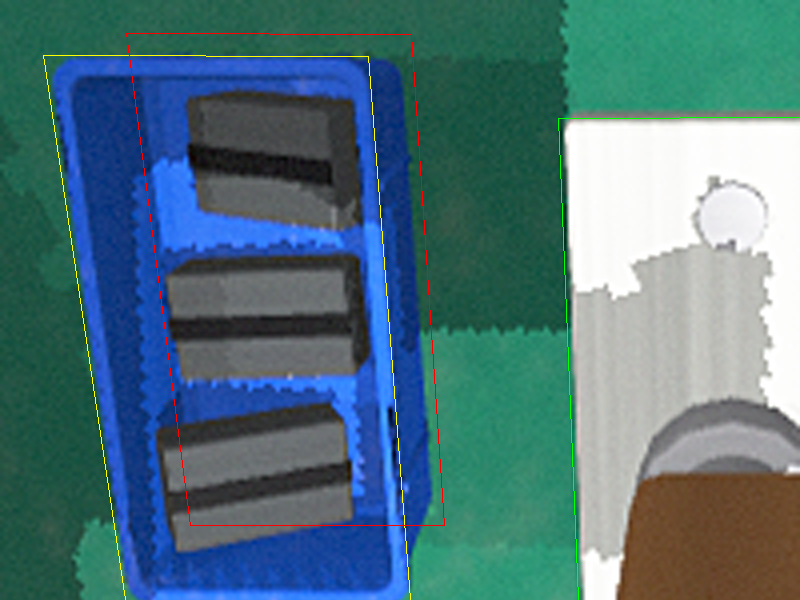

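The overlay fits to within about 2 px on both the rim and the plate. I'll move over the bin and go down to just above the rim.

>>> carry_out:
  delta_pos:
    - [-0.009, -0.057, 0]
    - [-0.0188, -0.113, 0]
    - [-0.0188, -0.113, 0.04]
    - [-0.0188, -0.113, 0.08]
    - [-0.0188, -0.113, 0.098]
    - [-0.0188, -0.113, 0.098]
    - [-0.0188, -0.113, 0.098]
  rot:
    - [0, 0, 0.2]
    - [0, 0, 0.2]
    - [0, 0, 0.2]
    - [0, 0, 0.2]
    - [0, 0, 0.2]
    - [0, 0, 0.2]
    - [0, 0, 0.2]

```text
clock: 5.18
eef_pos: [521.6, -4.9, 153.8]
tcp_rot: [-3.141, -0.001, -0.398]
contact_force: [0.6, 0.5, -3.0]
opening: 0.271
grasp_force: 81.6
```

>>> carry_out:
  delta_pos:
    - [0, 0, 0.004]
    - [0, 0, 0.008]
    - [0, 0, 0.012]
    - [0, 0, 0.015]
    - [0, 0, 0.018]
    - [0, 0, 0.021]
    - [0, 0, 0.024]
    - [0, 0, 0.024]
  rot:
    - [0, 0, 0]
    - [0, 0, 0]
    - [0, 0, 0]
    - [0, 0, 0]
    - [0, 0, 0]
    - [0, 0, 0]
    - [0, 0, 0]
    - [0, 0, 0]

```text
clock: 6.18
eef_pos: [520.9, -4.4, 128.7]
tcp_rot: [3.141, 0.0, -0.397]
contact_force: [0.2, 0.3, -3.7]
opening: 0.269
grasp_force: 81.7
```

>>> carry_out:
  delta_pos:
    - [0, 0, 0.002]
    - [0, 0, 0.004]
    - [0, 0, 0.006]
    - [0, 0, 0.008]
    - [0, 0, 0.009]
    - [0, 0, 0.01]
    - [0, 0, 0.01]
  rot:
    - [0, 0, 0]
    - [0, 0, 0]
    - [0, 0, 0]
    - [0, 0, 0]
    - [0, 0, 0]
    - [0, 0, 0]
    - [0, 0, 0]

```text
clock: 7.05
eef_pos: [521.0, -4.4, 118.9]
tcp_rot: [3.142, 0.0, -0.397]
contact_force: [-0.3, 0.3, -4.0]
opening: 0.274
grasp_force: 81.7
```

>>> carry_out:
  delta_pos:
    - [0, 0, 0.001]
    - [0, 0, 0.002]
    - [0, 0, 0.003]
    - [0, 0, 0.004]
    - [0, 0, 0.005]
    - [0, 0, 0.005]
  rot:
    - [0, 0, 0]
    - [0, 0, 0]
    - [0, 0, 0]
    - [0, 0, 0]
    - [0, 0, 0]
    - [0, 0, 0]

```text
clock: 7.8
eef_pos: [521.0, -4.4, 114.7]
tcp_rot: [-3.142, -0.0, -0.397]
contact_force: [-2.6, 0.7, 6.3]
opening: 0.272
grasp_force: 83.4
```

>>> carry_out:
  delta_pos:
    - [0, 0, 0.001]
    - [0, 0, 0.002]
    - [0, 0, 0.003]
    - [0, 0, 0.003]
  rot:
    - [0, 0, 0]
    - [0, 0, 0]
    - [0, 0, 0]
    - [0, 0, 0]

```text
clock: 8.3
eef_pos: [521.1, -4.3, 114.6]
tcp_rot: [-3.141, -0.0, -0.397]
contact_force: [-16.7, 0.9, 46.4]
opening: 0.272
grasp_force: 88.6
```

It stops solid at an underside height of about 23 mm with 46 N. I'll lift, step aside and look.

>>> carry_out:
  delta_pos:
    - [0, 0, -0.004]
    - [0, 0, -0.03]
    - [0, 0, -0.08]
    - [0, 0, -0.13]
    - [0.01, 0.06, -0.139]
    - [0.019, 0.113, -0.139]
    - [0.019, 0.113, -0.139]
    - [0.019, 0.113, -0.139]
  rot:
    - [0, 0, 0]
    - [0, 0, 0]
    - [0, 0, 0]
    - [0, 0, 0]
    - [0, 0, 0]
    - [0, 0, 0]
    - [0, 0, 0]
    - [0, 0, 0]

```text
clock: 9.3
eef_pos: [494.7, -116.0, 249.7]
tcp_rot: [-3.141, 0.001, -0.398]
contact_force: [0.7, 0.2, -4.4]
opening: 0.27
grasp_force: 82.3
```

```bash
python3 - <<'E'
from wr import *
b,P,M=see();print(M[:3,3])
cv2.imwrite("pics/w3.png",cv2.resize(b[145:345,130:400],None,fx=2.9,fy=2.9,interpolation=2))
E
```

```text
[ 494.68103354 -115.98216291  249.69646651]
```

View pics/w3.png

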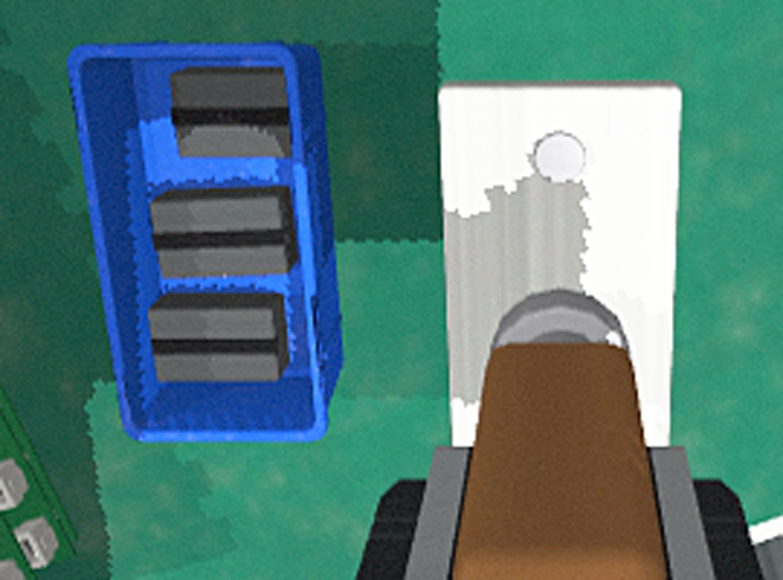

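All three blocks now lie parallel and flat: in the crop their grooves run level at about y=115, 237 and 347, with no tilted faces. I'll put the tamper back where it stood.

>>> carry_out:
  delta_pos:
    - [0.025, 0.055, 0]
    - [0.05, 0.11, 0.02]
    - [0.072, 0.165, 0.05]
    - [0.074, 0.178, 0.1]
    - [0.074, 0.178, 0.135]
    - [0.074, 0.178, 0.148]
    - [0.074, 0.178, 0.15]
    - [0.074, 0.178, 0.15]
  rot:
    - [0, 0, 0]
    - [0, 0, 0]
    - [0, 0, 0]
    - [0, 0, 0]
    - [0, 0, 0]
    - [0, 0, 0]
    - [0, 0, 0]
    - [0, 0, 0]

```text
clock: 10.35
eef_pos: [495.5, -308.7, 101.3]
tcp_rot: [3.141, -0.002, -0.396]
contact_force: [0.4, -0.1, -3.3]
opening: 0.27
grasp_force: 82.5
```

>>> carry_out:
  delta_pos:
    - [0, 0, 0.002]
    - [0, 0, 0.004]
    - [0, 0, 0.005]
    - [0, 0, 0.006]
    - [0, 0, 0.007]
    - [0, 0, 0.007]
  rot:
    - [0, 0, 0]
    - [0, 0, 0]
    - [0, 0, 0]
    - [0, 0, 0]
    - [0, 0, 0]
    - [0, 0, 0]

```text
clock: 11.1
eef_pos: [494.2, -308.7, 92.8]
tcp_rot: [-3.142, 0.0, -0.397]
contact_force: [0.0, -0.5, -3.4]
opening: 0.272
grasp_force: 82.6
```

>>> carry_out:
  delta_pos:
    - [0, 0, 0.0005]
    - [0, 0, 0.001]
    - [0, 0, 0.001]
    - [0, 0, 0.001]
  rot:
    - [0, 0, 0]
    - [0, 0, 0]
    - [0, 0, 0]
    - [0, 0, 0]

```text
clock: 11.6
eef_pos: [494.3, -308.8, 92.1]
tcp_rot: [3.142, -0.0, -0.397]
contact_force: [-0.9, 0.3, 0.0]
opening: 0.272
grasp_force: 83.3
```

Contact shows in the force reading: the weight is off the arm. Now I'll release, then rise.

>>> carry_out:
  delta_pos:
    - [0, 0, 0.0003]
    - [0, 0, 0.0003]
    - [0, 0, 0.0003]
    - [0, 0, 0.0003]
    - [0, 0, 0.0003]
  rot:
    - [0, 0, 0]
    - [0, 0, 0]
    - [0, 0, 0]
    - [0, 0, 0]
    - [0, 0, 0]
  claw: 0.06

```text
clock: 12.22
eef_pos: [494.3, -308.7, 91.7]
tcp_rot: [-3.142, -0.0, -0.397]
contact_force: [-0.3, 0.1, -0.0]
opening: 0.7
grasp_force: 0.0
```

>>> carry_out:
  delta_pos:
    - [0, 0, -0.02]
    - [0, 0, -0.06]
    - [0, 0, -0.12]
    - [0, 0, -0.165]
    - [0, -0.06, -0.165]
    - [-0.03, -0.12, -0.165]
    - [-0.04, -0.15, -0.165]
    - [-0.04, -0.15, -0.165]
  rot:
    - [0, 0, 0]
    - [0, 0, 0]
    - [0, 0, 0]
    - [0, 0, 0]
    - [0, 0, 0]
    - [0, 0, 0]
    - [0, 0, 0]
    - [0, 0, 0]

```text
clock: 13.22
eef_pos: [515.4, -152.8, 256.9]
tcp_rot: [-3.141, 0.0, -0.394]
contact_force: [0.4, 0.2, 0.5]
opening: 0.707
grasp_force: 0.0
```

```bash
python3 - <<'E'
from wr import *
b,P,M=see();print(M[:3,3],r.sense()['clock'])
cv2.imwrite("pics/w4.png",b)
E
```

```text
[ 515.35261163 -152.79620728  256.8579684 ] 13.275
```

View pics/w4.png

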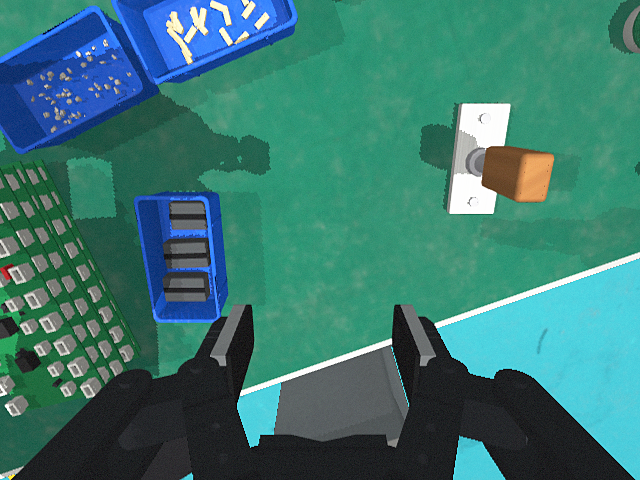

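The tamper stands upright at (480,160), well clear of the bin at (180,257). One last look straight down into the bin.

>>> carry_out:
  delta_pos:
    - [-0.02, -0.06, 0]
    - [-0.03, -0.12, 0]
    - [-0.03, -0.15, 0]
    - [-0.03, -0.15, 0]
    - [-0.03, -0.15, 0]
  rot:
    - [0, 0, 0]
    - [0, 0, 0]
    - [0, 0, 0]
    - [0, 0, 0]
    - [0, 0, 0]

```text
clock: 13.9
eef_pos: [545.7, -6.2, 256.5]
tcp_rot: [3.141, 0.0, -0.397]
contact_force: [-0.5, 0.6, -0.1]
opening: 0.709
grasp_force: 0.0
```

```bash
python3 - <<'E'
from wr import *
b,P,M=see();print(M[:3,3],r.sense()['clock'])
u=ray  # keep helper
cv2.imwrite("pics/w5.png",cv2.resize(b[130:330,210:430],None,fx=3,fy=3,interpolation=2))
E
```

```text
[545.65509567  -6.23454713 256.49883129] 13.95
```

View pics/w5.png

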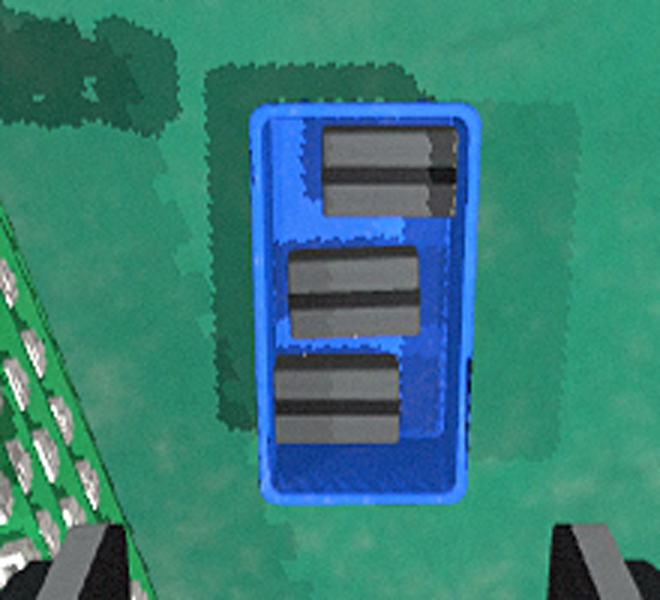

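The view from above shows all three blocks with straight edges and equal lengths of about 0.6 of the rim width. That matches blocks lying flat with their tops at 23 mm.

```bash
python3 -c "
from rig import r
print(r.sign_off())"
```

```text
the job is handed in; nothing more can be done
None
```

I pressed the three blocks flat on the bin floor with the tamper, stood it upright on the bench clear of the bin, let go, and handed the job in at about 14 s. No verdict came back.

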